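# Pack a jack plug and a crystal into the foam of a spares tray

### The arm

A 6-joint arm with a two-finger parallel gripper is mounted at the origin on a cart in front of the work surface, level with it; the furniture and walls round the work are solid. World frame = base frame: x ahead of the robot, y to its left, z up, the work surface at z = 0. Lengths are in m, angles in degrees, forces in N, time in s.
With the tool pointing down it reaches from about 0.375 to 0.75 m from the base axis. Payload 9 kg.
Tool frame: the origin (TCP) lies where the fingers leave the gripper's body, on its centre line; the fingertips stand 73 mm ahead of it and the grasp point (between the pads) lies 54 mm ahead of it (robot.tip_reach is the distance from the TCP to the fingertips, in m); z points along the fingers, y is the line along which they close (so a half turn about z gives the same grasp; the last joint's range is limited). The gripper opens to 85 mm and grips with 20 to 120 N. Pads are 22 mm wide; open, the fingers measure 114 mm over their backs; the gripper's body (76 mm by 85 mm) begins 54 mm behind the grasp point. The pads swing forward as they close: fully open they stand 13 mm farther back than shut.
Start: joints at [60.865, 5.964, 5.575, 89.605, 0, 77.527], TCP at [0.172, 0.575, 0.304] pointing down, gripper open.
Joint ranges: [-171.21, 171.21], [-48.23, 106.86], [-62.78, 66.21], [-105.2, 120.99], [-86.42, 89.51], [-180, 180]. Speed limits (degrees/s): [127.2, 127.2, 147.25, 180, 180, 180].

### API

Orientations are given as [roll, pitch, yaw] about the fixed x, y, z axes, in that order (R = Rz(yaw) Ry(pitch) Rx(roll)).
In Python, from plant import robot gives the robot as it stands. Calls block until the motion is done:
- robot.move_pose(position, orientation): joint-space move of the TCP to a pose.
- robot.line_to(position, vel=0.15, rotation=None, guard=None): straight line of the TCP; rotation=None keeps the orientation; vel is the mean speed in m/s. With guard (N) it stops when the force on the tool has changed by that much, and returns True; else False.
- robot.goto_joints(angles): joint-space move.
- robot.set_gripper(opening): finger opening in m; the grip force is fixed at half the most; returns when the fingers have stopped.
- robot.pause(seconds).
- robot.ik(position, orientation): joint angles nearest the present ones, or None.
- robot.observe(): the state.
- robot.grab_frame(name): name is "scene" or "side" or "wrist"; returns the picture (420x560x3 uint8, blue, green, red); there is no depth.
- robot.get_calibration(name): a dict with "vertical_fov" (degrees; the focal length in pixels is half the picture's height over the tangent of half this angle, whatever the lens; pixels are square), "cx", "cy" (the principal point, pixels), "rvec" (rotation vector, rad) and "tvec" (3), from world to camera coordinates, as OpenCV has them. Camera axes: x right, y down, z forward; pixel columns grow to the right and rows downward; lengths in m; the calibration is good to about 2 mm. The wrist camera is an equidistant fisheye: a pixel r from the principal point sees the ray r / f radians off the axis. A picture is of the moment at which its call begins: read the wrist's pose just before it. get_calibration takes no time and is no camera call; for the wrist camera it gives the pose at the moment of the call.
A pose or a line that the arm cannot do raises robot.IKError and nothing moves.
- robot.job_done(): hands the job in; it is judged then, once.
The state is a dict: "time": time; "q": joint angles; "qvel": joint speeds; "joint_torque": joint torques, N m; "tool_pos": TCP position; "tcp_rot": TCP orientation; "ft_force": force on the tool from outside, world axes, zero at the start; "torque": the same for the moment, N m; "gripper_width": finger opening in m; "gripper_force": force on a finger pad.
Only numpy, scipy, OpenCV 4.12 (cv2) and the standard library are available. Lean on these libraries where they do the work, as an engineer would, in place of code of your own. Each camera call takes 0.05 s, during which the arm holds its last target. There are 200 camera calls.

### The job

Pack the exhibit's spares tray: put the brass jack plug and the loose black crystal into their own cut-outs in the foam, each the way round its cut-out is shaped, and push each down until it sits fully home on the floor of its cut-out. Push firmly but do not ram or crush anything, and leave the other things on the table where they stand.

Things in the scene. Friction and masses are not known exactly. Their poses are not given: they have to be found in the camera images.
- tray: Olive tray 156x142 mm (x, y), rim 22 mm, fixed to the table; origin: centre of its underside. In it a block of grey foam 128x132 mm, top 24 mm above the origin, stuck fast (does not slide) anywhere up to 9 mm off centre along tray x, either way: no pose tells this, look or feel. Cut-outs: plug's at -x, along y; crystal's at +x, -y; one at +x, +y holds a fixed crystal 1 to 3 mm proud.
- jack_plug: Loose brass jack plug lying on its side, 67 mm long, round about its own y axis, about 40 g. Handle: 15 mm thick, y = -5 to +34 mm, centre of mass near y = +10 mm; thin tip: 6 to 7 mm thick, y = -34 to -5 mm. Origin: midway along its length, on its underside as it lies (axis 7.5 mm above). It may roll a little about y.
- plug_mid (a point): Point on the plug's axis in the middle of its handle (plug frame 0, 14.5, 7.5 mm).
- plug_tip (a point): Point on the plug's axis near the end of the thin tip (plug frame 0, -30, 7.5 mm).
- crystal: Loose plug-in crystal lying flat, 14 g: a black block 22 mm (x) by 28 mm (y) by 10 mm high, x = -17 to +5 mm, (label and screw to 12 mm, not solid), and two 2.4 mm pins 12 mm long that stick out along +x to x = 17 mm, at y = +/-8 mm, 5 mm up. Origin: on its underside, amid its 33 mm length.
- crystal_mid (a point): Centre of the crystal's block (crystal frame -6, 0, 5 mm).
- crystal_pins (a point): Point midway between the crystal's pins, near their ends (crystal frame 14, 0, 5 mm).
- plug_pocket (a point): Where plug_mid lies when home if the foam is centred: tray frame (-30, 14.5, 19.5) mm, axes as the tray's; in truth up to 9 mm off in x. Floor 7.5 mm below, foam top 4.5 above. Handle part 17.4 mm wide (x), 41 long; tip part, at -y, 9.6 wide. A springy bulge on each side narrows the handle part to 11.8 mm: met 7 mm above home, passed with an 8 to 18 N push. Home, its top is 3 mm proud.
- plug_pocket_tip (a point): Where plug_tip lies when home if the foam is centred (tip towards the tray's -y): tray frame (-30, -30, 19.5) mm. Shifted in x with the foam.
- crystal_pocket (a point): Where crystal_mid lies when home if the foam is centred: tray frame (24, -32, 20) mm, axes as the tray's; in truth shifted in x just as the plug's cut-out. Floor 5 mm below, foam top 4 above. Block part 24.4 mm (x) by 30.4 (y); pins part, at +x, 22 wide. A springy bulge on each y wall narrows it to 25.6 mm: met 5 mm above home, passed with a 5 to 15 N push. Home, its block is 1 mm proud.
- crystal_pocket_pins (a point): Where crystal_pins lies when home if the foam is centred (pins towards the tray's +x): tray frame (44, -32, 20) mm. Shifted in x with the foam.
- stamp: Bystander: wooden hand stamp, 22x50 mm, 55 mm high. Origin under its centre.
- cell: Bystander: dry cell standing upright, 26 mm across, 50 mm high. Origin under its centre.
- egg_insulator: Bystander: white porcelain insulator, 32 mm across, 41 mm high. Origin under its centre.
- compass: Bystander: round pocket compass, shut, 64x55 mm, 20 mm high. Origin under its centre.

How it is judged:
By the outcome, as a careful person would: the job done as asked, in the order asked, and still so for the second after the job is handed in, with the robot touching nothing.
It also fails if it takes over 70 s, if anything falls off the work surface, if the arm or the gripper's body presses on something with over 40 N, if the wrist force passes 120 N, or if a joint passes its speed limit or range.

## Working session

There is one attempt and no reset: what is moved stays moved. The work goes in short steps, each a Python script; the robot and the scene stay as the last script left them, time stands still between calls to the robot, and variables do not carry over. Pictures are saved under pics/ and viewed, at most 10 in all, crops included, and the job is handed in when it is done.

```bash
ls; mkdir -p pics; python3 - <<'E'
from plant import robot
import cv2,numpy as np
for n in("scene","side","wrist"):
    c=robot.get_calibration(n);print(n,c)
    cv2.imwrite(f"pics/{n}0.png",robot.grab_frame(n))
print(robot.observe())
E
```

```text
pics
scene {'vertical_fov': 50.26141586980096, 'cx': 282.5952113368353, 'cy': 205.28053337428878, 'rvec': array([ 2.19121938, -0.5554397 ,  0.27053966]), 'tvec': array([-0.46180379,  0.20079582,  0.94954861])}
side {'vertical_fov': 47.43216736478959, 'cx': 273.1387024977593, 'cy': 203.81723403137568, 'rvec': array([ 0.65116054, -2.51995961,  1.35084418]), 'tvec': array([0.46599394, 0.19688945, 1.0979955 ])}
wrist {'vertical_fov': 65.70646984690485, 'cx': 278.9961482632337, 'cy': 210.8138539982943, 'rvec': array([-2.31387806, -1.72536423, -0.26321868]), 'tvec': array([-0.60018384, -0.04019342,  0.37816379])}
{'time': 0.15, 'q': array([6.08662882e+01, 5.99004392e+00, 5.53919937e+00, 8.96034084e+01,
       2.69347590e-04, 7.75280634e+01]), 'qvel': array([ 0.04060519, -0.02792992,  0.02496961,  0.01863667, -0.04665888,
       -0.06471502]), 'joint_torque': array([ 3.14835001e-03, -5.57359529e+01,  5.04004884e+01,  1.26296989e-02,
       -2.79327005e-04,  1.13352843e-05]), 'tool_pos': array([0.17192778, 0.57466966, 0.30332652]), 'tcp_rot': array([-1.79947085e+02, -1.19795407e-02,  1.63338219e+02]), 'ft_force': array([ 0.53940496, -0.79630596, -0.0768326 ]), 'torque': array([-0.03824257, -0.01418021,  0.03474541]), 'gripper_force': 0.0, 'gripper_width': 0.08547532296498073}
```

View pics/scene0.png

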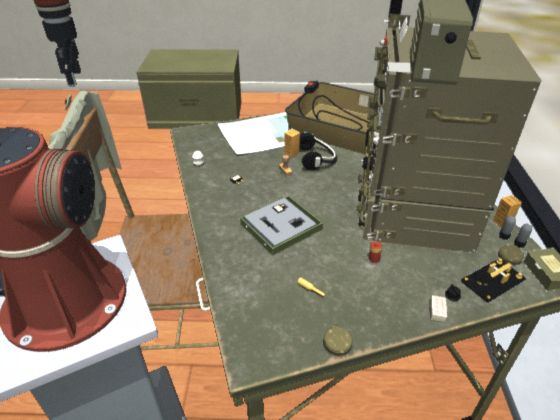

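View pics/side0.png

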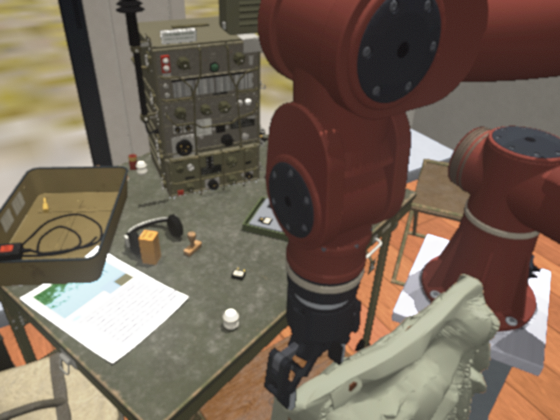

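The scene view shows the tray at (282,223), the plug at (311,287), the crystal at (236,180), the egg at (198,157), the stamp at (285,165), the cell at (376,252) and the compass at (338,340). The side view is mostly blocked by the arm.

```bash
cat > h.py <<'E'
from plant import robot
import cv2,numpy as np
from scipy.spatial.transform import Rotation as R
def cam(n):
    c=robot.get_calibration(n); f=210/np.tan(np.radians(c["vertical_fov"]/2))
    return n,f,c["cx"],c["cy"],R.from_rotvec(c["rvec"]).as_matrix(),np.array(c["tvec"])
def ray(C,uv):
    n,f,cx,cy,M,t=C; d=(np.atleast_2d(uv).astype(float)-[cx,cy])/f
    if n=="wrist":
        th=np.linalg.norm(d,axis=1,keepdims=True)+1e-9
        v=np.hstack([d/th*np.sin(th),np.cos(th)])
    else: v=np.hstack([d,np.ones((len(d),1))])
    return -M.T@t, v@M
def onplane(C,uv,z):
    o,v=ray(C,uv); return o+v*((z-o[2])/v[:,2:])
def proj(C,P):
    n,f,cx,cy,M,t=C; p=np.atleast_2d(P)@M.T+t
    if n=="wrist":
        r=np.linalg.norm(p[:,:2],axis=1,keepdims=True); k=np.arctan2(r,p[:,2:])/(r+1e-9)
        return p[:,:2]*k*f+[cx,cy]
    return p[:,:2]/p[:,2:]*f+[cx,cy]
def topview(C,img,x0,x1,y0,y1,z,s=2500):
    """rectified view of plane z; rows: x downwards from x1; cols: y from y1 to y0 ; s px/m"""
    X,Y=np.meshgrid(np.arange(x1,x0,-1/s),np.arange(y1,y0,-1/s),indexing='ij')
    p=proj(C,np.c_[X.ravel(),Y.ravel(),np.full(X.size,z)]).astype(np.float32)
    return cv2.remap(img,p[:,0].reshape(X.shape),p[:,1].reshape(X.shape),cv2.INTER_LINEAR)
E
python3 - <<'E'
from h import *
C=cam("scene")
for n,u,z in [("tray",(282,223),.02),("plug",(311,287),.007),("crystal",(236,180),.01),("egg",(198,157),.02),("stamp",(285,165),.03),("cell",(376,252),.025),("compass",(338,340),.02),("rack",(370,235),0),("rackR",(475,245),0),("rackL",(365,190),0)]:
    print(n,onplane(C,u,z)[0].round(3))
C=cam("wrist"); o=robot.observe()
Rt=R.from_euler('xyz',o["tcp_rot"],degrees=True).as_matrix()
cp=-C[4].T@C[5]; print("cam in tool",Rt.T@(cp-o["tool_pos"]), "axis",Rt.T@C[4][2])
E
```

```text
tray [ 0.513 -0.02   0.02 ]
plug [ 0.475 -0.223  0.007]
crystal [0.492 0.216 0.01 ]
egg [0.434 0.367 0.02 ]
stamp [0.637 0.191 0.03 ]
cell [ 0.652 -0.217  0.025]
compass [ 0.445 -0.369  0.02 ]
rack [ 0.695 -0.144  0.   ]
rackR [ 0.897 -0.293  0.   ]
rackL [0.796 0.014 0.   ]
cam in tool [ 0.07542332  0.00040041 -0.06933831] axis [-0.29909053  0.00096037  0.95422426]
```

```bash
python3 - <<'E'
from h import *
import pickle
S={};V=[]
for n,(x,y),z in [("crystal",(.492,.216),.0),("tray",(.513,-.02),.024),("plug",(.475,-.223),.0)]:
    robot.move_pose([x+.03,y,.23],[180,0,180]); robot.pause(.3)
    C=cam("wrist"); I=robot.grab_frame("wrist"); S[n]=(C,I)
    h=.1; V.append(topview(C,I,x-h,x+h,y-h,y+h,z,1300))
    cv2.imwrite(f"pics/raw_{n}.png",I)
pickle.dump(S,open("s.pkl","wb"))
V=[v[:260,:260] for v in V]
cv2.imwrite("pics/tops.png",np.hstack(V)); print(robot.observe()["time"])
E
```

```text
4.825
```

View pics/tops.png

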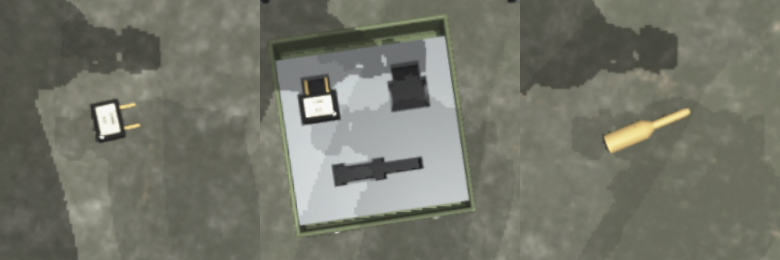

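The rectified views (up is +x, left is +y) show three things:
- **Crystal:** at (107,120), pins pointing toward -y.
- **Tray:** yawed about +8°. The plug cut-out is at (378,170) with its tip to the right. The free crystal cut-out is at (408,88).
- **Plug:** at (645,132), tip toward the upper right.

Next I'll take precise measurements.

```bash
cat > m.py <<'E'
from h import *
s=2500
def big(mask): 
    c,_=cv2.findContours(mask.astype(np.uint8),cv2.RETR_EXTERNAL,cv2.CHAIN_APPROX_NONE)
    return sorted(c,key=cv2.contourArea,reverse=True)
class W:
    def __init__(s_,C,I,x,y,z,h):
        s_.x1,s_.y1=x+h,y+h; s_.T=topview(C,I,x-h,x+h,y-h,y+h,z,s)
        s_.hsv=cv2.cvtColor(s_.T,cv2.COLOR_BGR2HSV)
    def w(s_,uv): uv=np.atleast_2d(uv); return np.c_[s_.x1-uv[:,1]/s, s_.y1-uv[:,0]/s]
E
python3 - <<'E'
from m import *
import pickle
S=pickle.load(open("s.pkl","rb"))
a=W(*S["crystal"],.492,.216,.010,.04)
b=W(*S["plug"],.475,-.223,.0075,.05)
t=W(*S["tray"],.513,-.02,.024,.09)
cv2.imwrite("pics/m1.png",cv2.resize(np.hstack([t.T,np.vstack([b.T[:225,:],np.pad(a.T,((0,0),(0,50),(0,0)))])[:450]]),None,fx=1.1,fy=1.1))
print(robot.tip_reach, a.T.shape,b.T.shape,t.T.shape)
# plug
H=b.hsv; m=(H[...,0]>12)&(H[...,0]<32)&(H[...,1]>90)&(H[...,2]>90)
c=big(m)[0]; P=b.w(c[:,0]); r=cv2.minAreaRect((P*1e3).astype(np.float32)); print("plug",r)
# tray dark pockets
H=t.hsv; m=((H[...,2]<75)); 
for c in big(m)[:8]:
    P=t.w(c[:,0])*1e3; print(cv2.contourArea(c),cv2.minAreaRect(P.astype(np.float32)))
H=a.hsv
for nm,m in [("black",H[...,2]<50),("lab",(H[...,2]>170)&(H[...,1]<60)),("pins",(H[...,1]>90)&(H[...,2]>110))]:
    for c in big(m)[:2]: print(nm,cv2.contourArea(c),cv2.minAreaRect((a.w(c[:,0])*1e3).astype(np.float32)))
E
```

```text
Traceback (most recent call last):
ValueError: all the input array dimensions except for the concatenation axis must match exactly, but along dimension 0, the array at index 0 has size 450 and the array at index 1 has size 426
```

```bash
cat > m1.py <<'E'
from m import *
import pickle
S=pickle.load(open("s.pkl","rb"))
a=W(*S["crystal"],.492,.216,.010,.04)
b=W(*S["plug"],.475,-.223,.0075,.05)
t=W(*S["tray"],.513,-.02,.024,.09)
can=np.zeros((455,720,3),np.uint8)
def put(i,r,c): can[r:r+i.shape[0],c:c+i.shape[1]]=i
put(t.T,0,0);put(b.T,0,455);put(a.T,252,455)
cv2.imwrite("pics/m1.png",can)
print(robot.tip_reach)
H=b.hsv; m=(H[...,0]>12)&(H[...,0]<32)&(H[...,1]>90)&(H[...,2]>90)
c=big(m)[0]; P=b.w(c[:,0]); print("plug",cv2.minAreaRect((P*1e3).astype(np.float32)))
H=t.hsv; m=((H[...,2]<75)); 
for c in big(m)[:8]:
    P=t.w(c[:,0])*1e3; print(cv2.contourArea(c),cv2.minAreaRect(P.astype(np.float32)))
H=a.hsv
for nm,m in [("black",H[...,2]<50),("lab",(H[...,2]>170)&(H[...,1]<60)),("pins",(H[...,1]>90)&(H[...,2]>110))]:
    for c in big(m)[:2]: print(nm,cv2.contourArea(c),cv2.minAreaRect((a.w(c[:,0])*1e3).astype(np.float32)))
E
python3 m1.py
```

```text
0.0726
plug ((475.9032897949219, -221.22549438476562), (14.779875755310059, 67.56383514404297), 22.520536422729492)
6881.5 ((583.502197265625, 4.585350036621094), (13.825350761413574, 133.20973205566406), 8.530771255493164)
5205.5 ((536.857666015625, 35.69963073730469), (35.15029525756836, 28.834543228149414), 8.615640640258789)
5145.0 ((547.2752685546875, -33.123329162597656), (35.19482421875, 28.403446197509766), 8.652556419372559)
4257.5 ((483.1650390625, -10.653400421142578), (15.51819896697998, 67.80951690673828), 8.637110710144043)
1735.5 ((446.50592041015625, -16.18426513671875), (4.7102251052856445, 132.02487182617188), 8.459830284118652)
14.0 ((582.5999755859375, -19.200000762939453), (3.1999988555908203, 0.79998779296875), 90.0)
0.0 ((550.2000122070312, 27.600000381469727), (1.5999755859375, 0.0), 180.0)
0.0 ((553.5999755859375, 28.0), (1.20001220703125, 0.0), 180.0)
black 241.5 ((485.27581787109375, 230.18698120117188), (4.9246296882629395, 19.614805221557617), 19.57310676574707)
black 95.5 ((497.744873046875, 242.48731994628906), (22.284475326538086, 1.9726656675338745), 10.840331077575684)
lab 1897.5 ((497.5918884277344, 233.09524536132812), (23.655494689941406, 15.521312713623047), 11.97613525390625)
pins 156.0 ((493.3271179199219, 215.0282440185547), (2.6899280548095703, 12.017946243286133), 12.5286283493042)
pins 136.0 ((508.4430236816406, 218.77056884765625), (2.629190683364868, 11.52417278289795), 10.619770050048828)
```

View pics/m1.png

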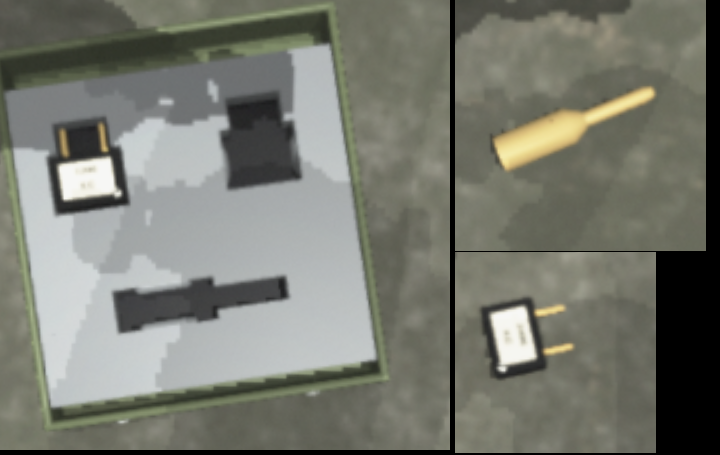

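The pockets fit the foam model closely: yaw 8.6°, and pocket-to-pocket offset (60.0, -31.8) against the nominal (60, -32). Now I'll view the plug at two opposite yaws to remove the hand-eye offset.

```bash
cat >> m.py <<'E'
def plug_rect(C,I,x,y,z=.0075,h=.05):
    b=W(C,I,x,y,z,h); H=b.hsv; m=(H[...,0]>12)&(H[...,0]<32)&(H[...,1]>90)&(H[...,2]>90)
    c=big(m)[0]; return cv2.minAreaRect((b.w(c[:,0])*1e3).astype(np.float32)),b
def look(x,y,yaw,z=.2,off=.03):
    u=np.array([np.cos(np.radians(yaw)),np.sin(np.radians(yaw))])
    robot.move_pose([x-off*u[0],y-off*u[1],z],[180,0,yaw]); robot.pause(.3)
    C=cam("wrist"); return C,robot.grab_frame("wrist")
E
python3 - <<'E'
from m import *
for yaw in (-67.5,112.5):
    C,I=look(.476,-.221,yaw); print(yaw,plug_rect(C,I,.476,-.221)[0],robot.observe()["tool_pos"])
# measure tip reach at plug opening next to it
print(robot.observe()["time"])
E
```

```text
-67.5 ((475.652099609375, -220.61453247070312), (14.812178611755371, 68.557373046875), 22.30617904663086) [ 0.46453916 -0.19329275  0.2000204 ]
112.5 ((475.77947998046875, -221.64825439453125), (15.152755737304688, 67.1474609375), 21.801862716674805) [ 0.48747382 -0.24868642  0.1999668 ]
9.85
```

```bash
python3 - <<'E'
from m import *
robot.set_gripper(.015)
robot.move_pose([.43,-.17,.09],[180,0,112.2])
g=robot.line_to([.43,-.17,.066],vel=.02,guard=3)
o=robot.observe(); zt=o["tool_pos"][2]; print(g,zt,o["gripper_width"],o["ft_force"])
robot.line_to([.43,-.17,.1],vel=.15)
robot.set_gripper(.040)
x,y=.4702,-.2077
robot.move_pose([x,y,.12],[180,0,112.2])
z=zt+.0055
print(robot.line_to([x,y,z],vel=.06,guard=6))
robot.set_gripper(.0)
o=robot.observe();print(o["tool_pos"],o["gripper_width"],o["gripper_force"])
robot.line_to([x,y,z+.1],vel=.15)
o=robot.observe();print(o["time"],o["gripper_width"],o["gripper_force"])
open("zt","w").write(str(zt))
E
```

```text
True 0.0728986079137077 0.015018183655612645 [-1.88446022  0.45474669  6.59986525]
False
[ 0.47047006 -0.20797335  0.07899221] 0.011928174974505717 58.76764364540577
15.05 0.012272778524726122 58.603034019470215
```

```bash
python3 - <<'E'
from m import *
zt=float(open("zt").read())
robot.move_pose([.4807,.0037,zt+.06],[180,0,98.6]); robot.pause(.3)
I=robot.grab_frame("wrist"); C=cam("wrist")
J=robot.grab_frame("scene")
p=proj(cam("scene"),[[.48,0,.06]])[0].astype(int); print(p)
J=J[p[1]-70:p[1]+70,p[0]-70:p[0]+70]
cv2.imwrite("pics/h1.png",np.hstack([I[:,:],cv2.resize(J,(240,240))]) if 0 else np.hstack([I[60:,100:460],cv2.resize(J,(360,360),interpolation=cv2.INTER_CUBIC)]))
print(robot.observe()["time"],robot.observe()["gripper_width"])
E
```

```text
[266 210]
16.325 0.011698682843887864
```

View pics/h1.png

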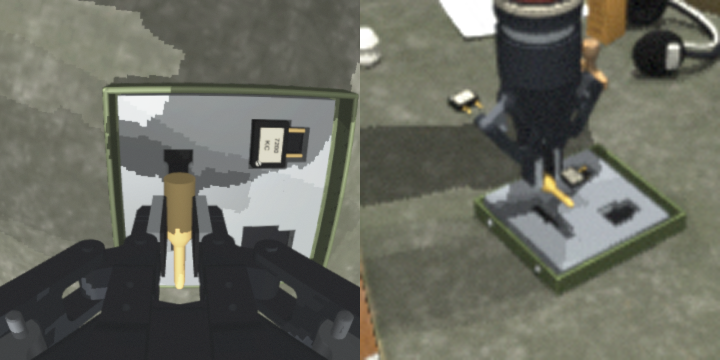

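```bash
cat >> h.py <<'E'
def tri(C1,u1,C2,u2):
    o1,v1=ray(C1,u1);o2,v2=ray(C2,u2);v1=v1[0];v2=v2[0]
    k=np.linalg.lstsq(np.c_[v1,-v2],o2-o1,rcond=None)[0]
    a,b=o1+v1*k[0],o2+v2*k[1]; return (a+b)/2,np.linalg.norm(a-b)
E
python3 - <<'E'
from m import *
I=robot.grab_frame("wrist");J=robot.grab_frame("scene");Cw,Cs=cam("wrist"),cam("scene")
def gold(I,r):
    H=cv2.cvtColor(I,cv2.COLOR_BGR2HSV); m=(H[...,0]>12)&(H[...,0]<32)&(H[...,1]>110)&(H[...,2]>80)
    k=np.zeros(m.shape,bool);k[r[0]:r[1],r[2]:r[3]]=1; return big(m&k)[0][:,0]
w=gold(I,(220,360,250,310)); s=gold(J,(190,240,240,300))
tw=w[w[:,1]==w[:,1].max()].mean(0); d=s@np.array([.7,.7]); ts=s[d>d.max()-1].mean(0)
print(tw,ts,tri(Cw,tw,Cs,ts), "scene bbox",cv2.boundingRect(s))
for v in range(w[:,1].min(),w[:,1].max(),8):
    c=w[w[:,1]==v][:,0]; print(v,c.min(),c.max())
# expected tip end if level and axis centred
zt=float(open("zt").read()); 
a=np.radians(98.6);u=np.array([np.cos(a),np.sin(a)]); p0=robot.observe()["tool_pos"]
for h in (.060,.062,.065,.07):
    print(h,[proj(Cw,[*(p0[:2]+u*y),h])[0].round(1) for y in (-.0485,-.0195)],proj(Cs,[*(p0[:2]-u*.0485),h])[0].round(1))
E
```

```text
[283. 330.] [277.5 219. ] (array([ 0.49090558, -0.03678803,  0.05414029]), np.float64(0.001192886466135805)) scene bbox (267, 207, 12, 13)
326 283 283
0.06 [array([276.9, 346.5]), array([276.7, 305. ])] [277.7 219.5]
0.062 [array([276.8, 348.8]), array([276.7, 307.2])] [277.7 218.8]
0.065 [array([276.8, 352.3]), array([276.7, 310.5])] [277.7 217.9]
0.07 [array([276.8, 358.3]), array([276.6, 316.2])] [277.7 216.2]
```

The wrist view shows the plug level in the grip, its tip end at (279,348) and the pocket's butt end near column 278. I'll compare the handle and pocket centrelines precisely in this frame.

```bash
python3 - <<'E'
from m import *
I=robot.grab_frame("wrist");Cw=cam("wrist")
G=cv2.GaussianBlur(I,(1,1),0).astype(int)
for v in (212,216,220,222,226,240,246,254,262,270,305,320,335):
    row=I[v,255:305].astype(int); sat=row[:,2]-row[:,0]; val=row.sum(1)//3
    g=np.where(sat>25)[0]; d=np.where(val<70)[0]
    print(v,"gold",(g.min()+255,g.max()+255) if len(g) else None,"dark",(d.min()+255,d.max()+255) if len(d) else None)
p0=robot.observe()["tool_pos"];print(p0)
a=np.radians(98.6);u=np.array([np.cos(a),np.sin(a)]);P=np.array([.4807,.0037])
for y,h in ((.0205,.024),(.0195,.061),(.0195,.068),(-.0485,.061)): print(y,h,proj(Cw,[*(P+u*y),h])[0].round(1))
E
```

```text
212 gold None dark (np.int64(264), np.int64(292))
216 gold None dark (np.int64(264), np.int64(292))
220 gold None dark (np.int64(264), np.int64(292))
222 gold None dark (np.int64(264), np.int64(292))
226 gold None dark (np.int64(268), np.int64(288))
240 gold (np.int64(264), np.int64(294)) dark None
246 gold (np.int64(264), np.int64(294)) dark None
254 gold (np.int64(264), np.int64(294)) dark None
262 gold (np.int64(267), np.int64(291)) dark (np.int64(263), np.int64(295))
270 gold (np.int64(267), np.int64(291)) dark (np.int64(262), np.int64(296))
305 gold (np.int64(273), np.int64(285)) dark (np.int64(255), np.int64(304))
320 gold (np.int64(274), np.int64(284)) dark (np.int64(255), np.int64(304))
335 gold (np.int64(274), np.int64(284)) dark (np.int64(255), np.int64(304))
[0.48072008 0.00353624 0.13289344]
0.0205 0.024 [276.9 210.7]
0.0195 0.061 [276.5 236.3]
0.0195 0.068 [276.4 242.1]
-0.0485 0.061 [276.8 347.4]
```

```bash
python3 - <<'E'
from m import *
zt=float(open("zt").read()); x,y=.4803,.0037
robot.line_to([x,y,zt+.032],vel=.08)
f0=robot.observe()["ft_force"]
for h in (.029,.027,.0255,.0245):
    g=robot.line_to([x,y,zt+h],vel=.02,guard=9)
    o=robot.observe(); print(h,g,(o["tool_pos"][2]-zt).round(4),(o["ft_force"]-f0).round(1),o["torque"].round(2),o["gripper_width"].round(4))
    if g: break
C=cam("wrist");I=robot.grab_frame("wrist");cv2.imwrite("pics/ins1.png",I[100:400,100:460]);print(o["time"])
E
```

```text
Traceback (most recent call last):
AttributeError: 'float' object has no attribute 'round'
```

```bash
python3 - <<'E'
from m import *
zt=float(open("zt").read()); x,y=.4803,.0037
f0=robot.observe()["ft_force"]
for h in (.027,.0255,.0245):
    g=robot.line_to([x,y,zt+h],vel=.02,guard=9)
    o=robot.observe(); print(h,g,round(o["tool_pos"][2]-zt,4),(o["ft_force"]-f0).round(1),o["torque"].round(2),o["gripper_width"])
    if g: break
C=cam("wrist");I=robot.grab_frame("wrist");cv2.imwrite("pics/ins1.png",I[100:400,100:460]);print(o["time"])
E
```

```text
0.027 False 0.0269 [-0.3  0.5 -0.3] [-0.   -0.04  0.03] 0.011685294928482987
0.0255 False 0.0254 [ 0.   1.  -0.8] [-0.01  0.09  0.01] 0.011733152755206132
0.0245 False 0.0245 [-0.1  0.4  0.5] [-0.06  0.04  0.02] 0.01153492905688364
18.025
```

View pics/ins1.png

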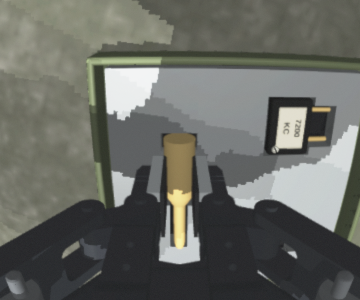

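The wrist view shows the handle directly over its pocket (handle spans columns 265–295, pocket end at row 235). It went in with no contact force. Now I'll release and push with closed fingertips.

```bash
python3 - <<'E'
from m import *
zt=float(open("zt").read()); x,y=.4803,.0037
robot.set_gripper(.03)
robot.line_to([x,y,zt+.06],vel=.15)
robot.set_gripper(0); o=robot.observe(); print(o["gripper_width"]); f0=o["ft_force"]
robot.line_to([x,y,zt+.042],vel=.1)
for h in np.arange(.038,.0255,-.001):
    g=robot.line_to([x,y,zt+h],vel=.02,guard=28)
    o=robot.observe(); print(round(h,4),g,round(o["tool_pos"][2]-zt,4),(o["ft_force"]-f0).round(1),o["torque"].round(2))
    if g or o["ft_force"][2]-f0[2]>22: break
robot.line_to([x,y,zt+.1],vel=.15); print(o["time"])
E
```

```text
-2.8704061689341046e-05
0.038 False 0.0381 [ 0.5  0.4 -0.9] [-0.04 -0.02 -0.01]
0.037 False 0.037 [-1.5  1.6 -0.1] [-0.04 -0.01  0.02]
0.036 False 0.0359 [-0.4  0.3  0.1] [ 0.03 -0.02 -0.03]
0.035 False 0.0349 [-0.6 -0.5 -0.8] [-0.01  0.   -0.04]
0.034 False 0.0339 [-0.8 -0.9 -0.1] [-0.08 -0.01 -0.04]
0.033 False 0.033 [-0.2  0.4  0.7] [-0.02 -0.07  0.02]
0.032 False 0.0321 [-1.5  1.   1.3] [-0.04  0.18  0.02]
0.031 False 0.031 [-3.3 -0.6  3.8] [-0.1   0.56  0.02]
0.03 False 0.03 [-3.7 -1.   4. ] [-0.15  0.69  0.02]
0.029 False 0.0288 [-2.2 -0.1  0.9] [-0.07  0.21  0.03]
0.028 False 0.0278 [-1.1  0.3  0.1] [-0.03 -0.05  0.03]
0.027 False 0.0269 [-1.2  0.4 -0. ] [-0.03  0.04  0.01]
0.026 False 0.0262 [-2.2 -0.3  2.4] [-0.08  0.39  0.  ]
22.8583
```

```bash
python3 - <<'E'
from m import *
C,I=look(.483,-.01,98.6,z=.17,off=.04)
t=W(C,I,.483,-.011,.027,.045)
c=plug_rect(C,I,.483,-.011,.02)[0];print(c,robot.observe()["time"])
cv2.imwrite("pics/p1.png",np.hstack([cv2.resize(t.T,(420,420)),I[:420,90:470]]))
E
```

```text
((483.2912902832031, -10.580703735351562), (14.94516658782959, 66.60132598876953), 8.365885734558105) 24.1833
```

View pics/p1.png

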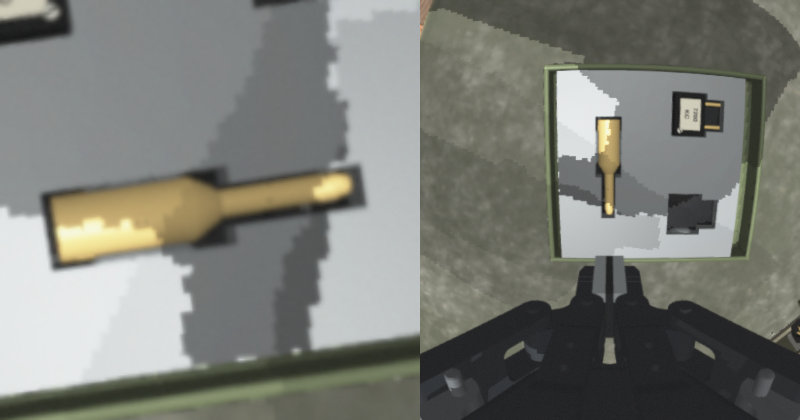

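The plug lies in its cut-out the right way round, tip to the right at (350,185) in the rectified half. I'll confirm seating with firm presses fore and aft of mid-handle, then look at the crystal.

```bash
python3 - <<'E'
from m import *
import pickle
zt=float(open("zt").read()); a=np.radians(98.6);u=np.array([np.cos(a),np.sin(a)])
c=np.array([.4831,-.0106])
for k in (.0145,.004,.024):
    p=c+u*k
    robot.line_to([*p,zt+.034],vel=.12); f0=robot.observe()["ft_force"]
    g=robot.line_to([*p,zt+.0225],vel=.015,guard=18)
    o=robot.observe(); print(k,g,round(o["tool_pos"][2]-zt,4),(o["ft_force"]-f0).round(1))
    robot.line_to([*p,zt+.034],vel=.12)
robot.line_to([*p,zt+.1],vel=.2)
robot.set_gripper(.05)
C,I=look(.499,.228,102)
pickle.dump((C,I),open("c.pkl","wb"))
t=W(C,I,.499,.228,.010,.03);cv2.imwrite("pics/c1.png",cv2.resize(t.T,(450,450)))
print(robot.observe()["time"])
a=W(C,I,.499,.228,.012,.03);H=a.hsv;m=(H[...,2]>150)&(H[...,1]<60);print("lab",cv2.minAreaRect((a.w(big(m)[0][:,0])*1e3).astype(np.float32)))
a=W(C,I,.499,.228,.005,.03);H=a.hsv;m=(H[...,1]>90)&(H[...,2]>110)
for k in big(m)[:2]:print("pin",cv2.minAreaRect((a.w(k[:,0])*1e3).astype(np.float32)))
E
```

```text
0.0145 True 0.026 [-1.6 -0.4  5.5]
0.004 True 0.0258 [-2.6 -0.   8.4]
0.024 True 0.0262 [-1.8  1.4  6.8]
30.3
lab ((498.3612365722656, 233.040283203125), (20.050838470458984, 12.948260307312012), 11.97616195678711)
pin ((494.4201354980469, 214.4042510986328), (2.4103102684020996, 10.753753662109375), 11.888715744018555)
pin ((509.9691467285156, 217.95384216308594), (2.353389024734497, 10.668709754943848), 11.309764862060547)
```

View pics/c1.png

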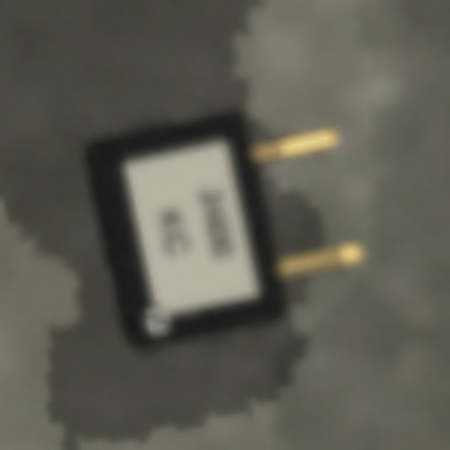

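The presses stopped at equal height at all three points (about 26 mm under 18 N), so the plug is home. The crystal view shows the block centred at (188,229) with its pins to the right at (300,147) and (320,260), which gives yaw -78°. I'll grasp it by its upper 4 mm.

```bash
python3 - <<'E'
from m import *
zt=float(open("zt").read()); x,y=.4986,.23285
robot.move_pose([x,y,.12],[180,0,101.8])
print(robot.line_to([x,y,zt+.006],vel=.06,guard=6))
robot.set_gripper(0)
o=robot.observe();print(o["tool_pos"],o["gripper_width"],o["gripper_force"])
robot.line_to([x,y,zt+.09],vel=.15)
a=np.radians(8.6);e=np.array([np.cos(a),np.sin(a)])
p=np.array([.5473,-.0331])-e*.006
robot.move_pose([*p,zt+.05],[180,0,-171.4]); robot.pause(.3)
o=robot.observe();print(o["time"],o["gripper_width"],o["tool_pos"],p)
C=cam("wrist");I=robot.grab_frame("wrist");cv2.imwrite("pics/h2.png",I[120:,100:460])
print("pocket corners",[proj(C,[*(p+e*s1+np.array([-e[1],e[0]])*s2),.024])[0].round(1) for s1,s2 in ((-.0122,-.0152),(-.0122,.0152))], "block top-back",[proj(C,[*(p-e*.011+np.array([-e[1],e[0]])*s2),.054])[0].round(1) for s2 in (-.014,.014)])
E
```

```text
False
[0.49910134 0.23300093 0.07976008] 0.025935411240959595 58.95430505275726
34.6917 0.025935604703488737 [ 0.54140324 -0.03378074  0.1229427 ] [ 0.54136746 -0.03399721]
pocket corners [array([250.9, 228.5]), array([305.8, 228.5])] block top-back [array([248.4, 253.2]), array([308.1, 253.3])]
```

View pics/h2.png

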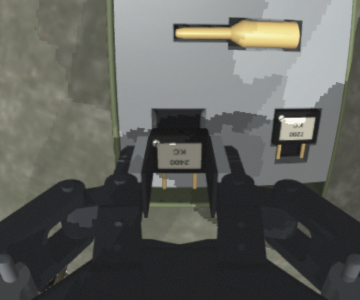

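The view shows the block (columns 151–208) centred on its pocket (152–206) with the pins forward. Inserting, then pushing.

```bash
python3 - <<'E'
from m import *
zt=float(open("zt").read()); x,y=.54137,-.034
robot.line_to([x,y,zt+.033],vel=.08); f0=robot.observe()["ft_force"]
for h in np.arange(.031,.0249,-.001):
    g=robot.line_to([x,y,zt+h],vel=.02,guard=9)
    o=robot.observe(); print(round(h,4),g,round(o["tool_pos"][2]-zt,4),(o["ft_force"]-f0).round(1),o["torque"].round(2))
    if g: break
C=cam("wrist");I=robot.grab_frame("wrist");cv2.imwrite("pics/ins2.png",I[120:,100:460]); print(o["time"])
E
```

```text
0.031 False 0.031 [-0.6 -0.   1.1] [ 0.05 -0.01 -0.05]
0.03 False 0.03 [-0.2  0.8 -0.1] [ 0.02 -0.04 -0.  ]
0.029 False 0.029 [-0.5  1.1  0.2] [ 0.02 -0.    0.05]
0.028 False 0.0279 [-1.1  0.1  0.2] [-0.03  0.03 -0.02]
0.027 False 0.027 [-0.5 -0.4  1.2] [-0.16  0.03 -0.03]
0.026 False 0.0262 [-1.5  0.   3.4] [-0.19  0.23 -0.03]
0.025 False 0.0251 [-1.6 -0.5  4.4] [-0.29  0.17 -0.01]
36.8583
```

Contact began right at the bulge height, so the crystal is in the pocket. Now I'll release and push it home.

```bash
python3 - <<'E'
from m import *
zt=float(open("zt").read()); x,y=.54137,-.034
a=np.radians(8.6);e=np.array([np.cos(a),np.sin(a)]);n=np.array([-e[1],e[0]])
robot.set_gripper(.04)
robot.line_to([x,y,zt+.06],vel=.15)
robot.set_gripper(0); f0=robot.observe()["ft_force"]
robot.line_to([x,y,zt+.036],vel=.1)
for h in np.arange(.032,.0225,-.001):
    g=robot.line_to([x,y,zt+h],vel=.02,guard=24)
    o=robot.observe(); print(round(h,4),g,round(o["tool_pos"][2]-zt,4),(o["ft_force"]-f0).round(1))
    if g: break
robot.line_to([x,y,zt+.034],vel=.12)
for k in (-.008,.008):
    p=np.array([x,y])+n*k
    robot.line_to([*p,zt+.03],vel=.1); f0=robot.observe()["ft_force"]
    g=robot.line_to([*p,zt+.021],vel=.015,guard=15)
    o=robot.observe(); print(k,g,round(o["tool_pos"][2]-zt,4),(o["ft_force"]-f0).round(1))
    robot.line_to([*p,zt+.034],vel=.12)
robot.line_to([*p,zt+.12],vel=.2)
C,I=look(.515,-.02,180,z=.23,off=-.03+.0)
C,I=look(.513,-.02,188,z=.22)
t=W(C,I,.513,-.02,.024,.075);cv2.imwrite("pics/f1.png",np.hstack([cv2.resize(t.T,(420,420)),I[:420,90:470]]))
print(robot.observe()["time"])
E
```

```text
0.032 False 0.0322 [-1.6 -1.1 -0.5]
0.031 False 0.031 [-0.6 -0.4  0.1]
0.03 False 0.0299 [-1.4 -0.5 -0.8]
0.029 False 0.0291 [-0.1 -2.2 -0.2]
0.028 False 0.0282 [-1.4 -1.6  1.5]
0.027 False 0.0271 [-0.8 -1.7  2.3]
0.026 False 0.0259 [ 0.4 -1.4  2.5]
0.025 False 0.0252 [-0.2 -1.   5.7]
0.024 False 0.0252 [-4.3 -1.7 15.2]
0.023 False 0.0251 [-10.2   0.8  23. ]
-0.008 True 0.0252 [-2.1  1.1  7.2]
0.008 True 0.0252 [-2.6 -0.4  5.6]
45.2417
```

View pics/f1.png

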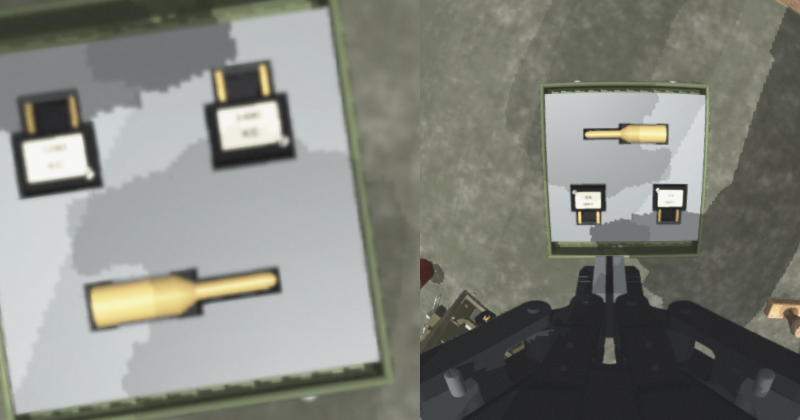

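The final view shows both parts in their cut-outs the right way round: the crystal at (250,115) and the plug at (185,295). The crystal's block is level and stops at 25.2 mm, against an expected 25. Handing in.

```bash
python3 -c "
from plant import robot
print(robot.job_done())"
```

```text
the job is handed in; nothing more can be done
None
```

I pressed the brass plug and then the black crystal home in their foam cut-outs, each the right way round, left everything else on the table alone, and handed the job in at about 45 s; no verdict came back.

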